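# Free a grater drum from its spring bar with the forked key

## Task

The drum grater has to be stripped for washing. With the forked key, press the collar of the spring bar at the drum's right-hand end in toward the drum, without forcing it, until the bar's tip is out of its cheek, and swing that end forward clear of the cheek. Stand the key back in its stand and lay the drum gently down in the steel drying tray, leaving everything else where it is.

Things in the scene. Friction and masses are not known exactly. Their poses are not given: they have to be found in the camera images.
- grater: white hand-cranked drum grater, fixed. Origin on its underside, below the middle of the seated drum; x to its back, y to its left (crank), z up. Drum axis along y, 58 mm up. Base x -55 to +75, y -100 to +69 mm; between the runners a catch pan with a rim 22 mm high. Two upright cheeks, 74 mm high, x -11 (front edge) to +49 mm. The crank on the left reaches y = +106 mm and 86 mm height.
- bore (a point): mouth of the 11 mm wide, 9 mm deep blind bore in the inner face of the right cheek (grater x 0, y -85 mm, 58 mm up); the cheek's front edge is 11 mm in front of it. At least 11 mm of bar is always bare between this face and the collar: there the key goes over the bar from above, to push the collar to +y. Axes as the grater's.
- socket (a point): mouth of the 15 mm wide, 14 mm deep blind socket in the inner face of the left cheek (grater x 0, y +50 mm, 58 mm up). It holds the drum's ball end; the drum can swing up to 0.25 rad about it.
- stop (a point): top of the stop at the front of the right runner. The drum lies on two flat runners, 6 mm wide, at grater y -35 and +35 mm, tops 34 mm up. Its right end can roll forward (-x) on them until this stop, 10 mm above the runner, holds it, the bar's tip then nearly 30 mm in front of the bore.
- drum: steel grating drum, cylinder 48 mm in diameter, 92 mm long, 0.31 to 0.44 kg, loose. Origin on its axis at mid length; y is its axis, toward the ball end. From the other (right) end comes the spring bar with a brass collar (19 mm in diameter, 4 mm thick) clamped on it anywhere between y -55 and -74 mm: its place is not measured. A key push over 18 N bends the bar.
- ball_end (a point): far point of the 12 mm ball at the drum's left end, 63 mm from its middle, as found 13 mm deep in the socket. Once the sprung end is clear, the drum comes out of the socket when drawn 14 mm or more along its own axis toward the sprung end.
- bar_tip (a point): round end of the spring bar (8 mm thick), as found 92.5 mm from the drum's middle, 7.5 mm inside the bore. Bar and collar slide together up to 9 mm toward the drum, to a hard stop; spring 3 N at first, 5.7 N at the stop. The whole drum may first shift 1 mm left.
- key: forked key, 127 mm long, 90 g, loose, prongs down in its stand. Origin midway between the prongs' ends; z up along it, x across the fork, y through it. Prongs 5 mm thick (y); slot 13 mm wide (x), mouth flared to 17 mm, closed 22 mm up; 36 mm wide over the prongs. Shank to z = 47 mm, black handle 26 (x) by 12 mm (y) from z = 47 to 127 mm. Same after half a turn about z.
- key_stand: wooden block 72 (x) by 52 (y) by 58 mm high, fixed, with a slot along its x: 8 mm wide (y), about 42 mm long, floor 5 mm up; above 46 mm height it widens as a V to 19 mm by 50 mm at the top. Origin: centre of its underside. The key stands in it on its prongs, its x along the block's x.
- tray: plain steel drying tray, fixed on the dark hob, inner floor 200 (x) by 134 mm (y), floor 3 mm above the origin, rim 34 mm above it. Origin: centre of its underside. Long side along x.
- basket: bystander: wire fruit basket with fruit, 256 mm across, 168 high
- mug: bystander: white mug with a handle, 95 mm high
- timer: bystander: white wind-up kitchen timer, 58 mm across, 42 high
- ramekin: bystander: small white glazed dish, 66 mm across, 34 high
- jar: bystander: square glass spice jar with a metal cap, 46x46x96 mm
- cap: bystander: loose grey jar cap, 40 mm across, 16 high
- soap: bystander: tall bottle of washing-up liquid, 219 mm high
- hopper: bystander: the grater's white hopper, already taken off and standing upside down, an open funnel 110x96 mm, 73 high
There are look-alikes about, which are no part of the job. There is more than one size of the key; the job needs the smallest.

How it is judged:
By the outcome, as a careful person would: the job done as asked, in the order asked, and still so for the second after the job is handed in, with the robot touching nothing.
It also fails if it takes over 72 s, if anything falls off the work surface, if the arm or the gripper's body presses on something with over 40 N, if the wrist force passes 120 N, or if a joint passes its speed limit or range.

## Robot

A 6-joint arm with a two-finger parallel gripper is mounted at the origin on a cart in front of the work surface, level with it; the furniture and walls round the work are solid. World frame = base frame: x ahead of the robot, y to its left, z up, the work surface at z = 0. Lengths are in mm, angles in rad, forces in N, time in s.
With the tool pointing down it reaches from about 300 to 850 mm from the base axis. Payload 4.2 kg.
Tool frame: the origin (TCP) lies at the very end of the fingers, on their centre line; the grasp point (between the pads) lies 19 mm behind it; z points along the fingers, y is the line along which they close (so a half turn about z gives the same grasp; the last joint's range is limited). The gripper opens to 91 mm and grips with 3 to 60 N. Pads are 32 mm wide; open, the fingers measure 118 mm over their backs; the gripper's body (76 mm by 178 mm) begins 60 mm behind the grasp point.
Start: joints at [1.305, 0.32, 1.565, -0, 1.257, -0.02], TCP at [139.917, 557.733, 213.976] pointing down, gripper open.
Joint ranges: [-3.11, 3.11], [-0.84, 2.01], [0.21, 2.61], [-1.34, 4.49], [0.05, 2.63], [-2.56, 2.56]. Speed limits (rad/s): [2.57, 2.57, 3.14, 3.14, 3.14, 3.14].

## Interface

Orientations are given as a rotation vector (axis times angle).
In Python, from bench import manip gives the robot as it stands. The module is installed in compiled form; this text tells all that it offers.
- The arm moves only by the tool jog_arm, never from a script. Its argument "commands" is a list of rows, each an object with "jaw": the closure in counts, from 0 (fully open) to 255 (shut); "offset": the shift along the world's x, y, z in mm, a list of three; "roll": the turn about the world's z in rad. In form: [{"jaw": jaw, "offset": [tx, ty, tz], "roll": roll}, ...]. A call has 1 to 12 rows; each row is the pose to reach, as a shift and turn from the pose commanded when the call began; what a row does not reach only later rows make up. A row lasts 1/10 s, in which the tool goes at most 50 mm and 8.59 degrees, less where a joint would pass 70% of its speed; a pose out of reach is approached as far as the arm can. A call with a gripper value outside its range is refused whole. The fingers move at their own pace and stop on an object; "grip_force" is the grip in N (left out, the last holds). Time passes only in rows, so rows that repeat a pose let the fingers close. It gives the time, the measured TCP pose, the force, the opening and the grip force at its end, in the units of the state.
- manip.sense(): the state, without advancing time (a new reading comes with each control period).
- manip.capture(name): name is "scene" or "top" or "wrist"; returns a dict with "frame" (384x512x3 uint8, red, green, blue), "fov_y" (degrees; the focal length in pixels is half the picture's height over the tangent of half this angle, whatever the lens; pixels are square), "cx", "cy" (the principal point, pixels), "k1" (the pictures are not rectified: a ray, as slopes to the right and down, at radius r is drawn at 1 + k1 r^2 times it, then the intrinsics apply), "view" (4x4, takes a point from world to camera coordinates); the wrist camera has in their place "mount" (4x4, takes a point from camera to tool coordinates, whose origin is the TCP and whose axes are the flange's). Camera axes: x right, y up, looking along -z (the intrinsics and any distortion apply to the point x, -y, -z); pixel columns grow to the right and rows downward; lengths in mm; the calibration is good to about 2 mm. A picture is of the moment at which its call begins: read the wrist's pose just before it. There is no depth.
- manip.job_done(): hands the job in; it is judged then, once.
Trained networks look in the newest picture that a camera, given by its name, has taken for a name from the list of things; names that differ only in an ending like _2 or _b are one class to them, and where a whole thing is asked for, a point or a joint stands for the part that bears it (a point fixed in the world has none). Each returns a list of dicts, best first, with "confidence" (0 to 1); they miss things now and then, are a little off and sometimes report something else, mostly with a low value. They report only what shows in the picture. A call takes as long as a camera call. They do not tell look-alikes from the thing itself.
- manip.spot_in(camera, thing): "rect" ([left, top, right, bottom] in pixels, round what is visible of it).
- manip.regions_of(camera, thing): "region" (384x512 bool, what is visible of it) and "rect" ([left, top, right, bottom] in pixels, round what is visible of it).
- manip.spot_point(camera, thing): "location" ([column, row] in pixels: a listed point, or the origin of a listed thing).
The state is a dict: "time_s": time; "qpos": joint angles; "qvel": joint speeds; "joint_torque": joint torques, N m; "eef_pos": TCP position; "eef_rot": TCP orientation; "force": force on the tool from outside, world axes, zero at the start; "torque": the same for the moment, N m; "opening": opening from 0.0 (shut) to 1.0 (fully open); "grip_force": force on a finger pad.
Only numpy, scipy, OpenCV 4.12 (cv2) and the standard library are available. Lean on these libraries where they do the work, as an engineer would, in place of code of your own. Each camera call takes 0.05 s, during which the arm holds its last target. There are 200 camera calls.

## Working session

There is one attempt and no reset: what is moved stays moved. The work goes in short steps, Python scripts to look and compute and a tool call to move; the robot and the scene stay as the last step left them, time stands still between calls to the robot, and variables do not carry over. Pictures are saved under pics/ and viewed, at most 10 in all, crops included, and the job is handed in when it is done.

Besides the shell and the picture viewer there is one more tool, called after "Request:" as name(argument=value, ...), one argument or row to a line, values as JSON. jog_arm: Moves the arm, as the interface text tells. Its arguments: {"type":"object","properties":{"commands":{"type":"array"},"grip_force":{"type":"number"}},"required":["commands"]}

```bash
mkdir -p pics; cat > h.py <<'E'
import numpy as np, cv2, json
from bench import manip
from scipy.spatial.transform import Rotation as R
def cap(n):
    s=manip.sense(); c=manip.capture(n)
    if 'mount' in c:
        T=np.eye(4);T[:3,:3]=R.from_rotvec(s['eef_rot']).as_matrix();T[:3,3]=s['eef_pos']
        c['view']=np.linalg.inv(T@c['mount'])
    return c
def K(c):
    h,w=c['frame'].shape[:2];f=h/2/np.tan(np.radians(c['fov_y'])/2);return f
def ray(c,px):
    f=K(c);d=np.array([(px[0]-c['cx'])/f,(px[1]-c['cy'])/f]);u=d.copy()
    for _ in range(20):u=d/(1+c['k1']*(u@u))
    M=np.linalg.inv(c['view']);v=M[:3,:3]@np.array([u[0],-u[1],-1]);return M[:3,3],v/np.linalg.norm(v)
def onz(c,px,z):
    o,v=ray(c,px);return o+v*(z-o[2])/v[2]
def proj(c,P):
    P=np.atleast_2d(P);q=P@c['view'][:3,:3].T+c['view'][:3,3];u=np.stack([q[:,0],-q[:,1]],1)/-q[:,2:];r=(u**2).sum(1,keepdims=True)
    return u*(1+c['k1']*r)*K(c)+[c['cx'],c['cy']]
def tri(obs):
    A=np.zeros((3,3));b=np.zeros(3)
    for c,p in obs:
        o,v=ray(c,p);m=np.eye(3)-np.outer(v,v);A+=m;b+=m@o
    x=np.linalg.solve(A,b)
    return x,[round(float(np.linalg.norm(proj(c,x)[0]-p)),1) for c,p in obs]
def save(c,name,crop=None,s=1):
    f=c['frame'][...,::-1]
    if crop:f=f[crop[1]:crop[3],crop[0]:crop[2]]
    cv2.imwrite('pics/'+name,cv2.resize(f,None,fx=s,fy=s,interpolation=cv2.INTER_CUBIC))
E
python3 - <<'E'
from h import *
np.set_printoptions(precision=1,suppress=True)
cs={n:cap(n) for n in('scene','top','wrist')}
import pickle;pickle.dump(cs,open('c0.pkl','wb'))
im=np.vstack([np.hstack([cs['scene']['frame'],cs['top']['frame']])])[...,::-1]
save(cs['scene'],'s0.png',s=1.5);save(cs['top'],'t0.png',s=1.5)
for n in cs:
  print(n,np.linalg.inv(cs[n]['view'])[:3,3],K(cs[n]),cs[n]['k1'])
  for t in 'grater bore socket stop drum ball_end bar_tip key key_stand tray'.split():
    try:print(' ',t,[(np.round(d['location']).tolist(),round(d['confidence'],2)) for d in manip.spot_point(n,t)][:4])
    except Exception as e:print(t,e)
print(manip.sense())
E
```

```text
scene [ -28.  -506.1  602.2] 372.9278984789692 -0.02316892565408147
  grater [([250.0, 228.0], 0.85)]
  bore [([269.0, 229.0], 0.71)]
  socket [([234.0, 205.0], 0.75)]
  stop [([246.0, 230.0], 0.95)]
  drum [([247.0, 211.0], 0.61), ([375.0, 226.0], 0.6), ([184.0, 224.0], 0.21)]
  ball_end [([231.0, 200.0], 0.86)]
  bar_tip [([272.0, 231.0], 0.39), ([326.0, 211.0], 0.32)]
  key [([304.0, 284.0], 0.58), ([320.0, 237.0], 0.58)]
  key_stand [([302.0, 289.0], 0.81)]
  tray [([182.0, 182.0], 0.81)]
top [ 462.2  132.9 1223.9] 389.6710640039869 -0.12994838462696942
  grater [([264.0, 221.0], 0.67), ([336.0, 239.0], 0.56)]
  bore [([291.0, 221.0], 0.71)]
  socket [([245.0, 218.0], 0.71)]
  stop [([276.0, 234.0], 0.66), ([291.0, 220.0], 0.46)]
  drum [([266.0, 219.0], 0.76)]
  ball_end [([243.0, 220.0], 0.6)]
  bar_tip [([295.0, 219.0], 0.56)]
  key [([339.0, 234.0], 0.68), ([339.0, 202.0], 0.62), ([307.0, 187.0], 0.49)]
  key_stand [([336.0, 236.0], 0.81)]
  tray [([161.0, 217.0], 0.91)]
wrist [ 64.4 576.8 383.5] 304.8378139121743 -0.00586796653459636
  grater []
  bore []
  socket []
  stop []
  drum []
  ball_end []
  bar_tip []
  key []
  key_stand []
  tray []
{'time_s': 1.65, 'qpos': array([ 1.3,  0.3,  1.6,  0. ,  1.3, -0. ]), 'qvel': array([ 0.,  0.,  0., -0., -0., -0.]), 'joint_torque': array([  0. , -41.2, -23.2,   0.1,   0. ,  -0. ]), 'eef_pos': array([139.9, 557.7, 214. ]), 'eef_rot': array([-0.4, -3.1,  0. ]), 'force': array([ 0.2, -0. , -0.4]), 'torque': array([-0.,  0., -0.]), 'grip_force': 0.0, 'opening': 0.9997547861959326}
```

View pics/s0.png

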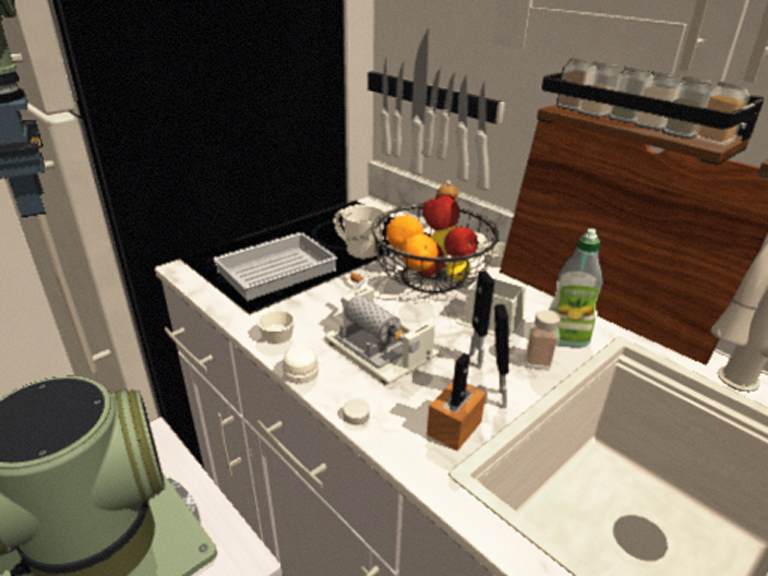

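View pics/t0.png

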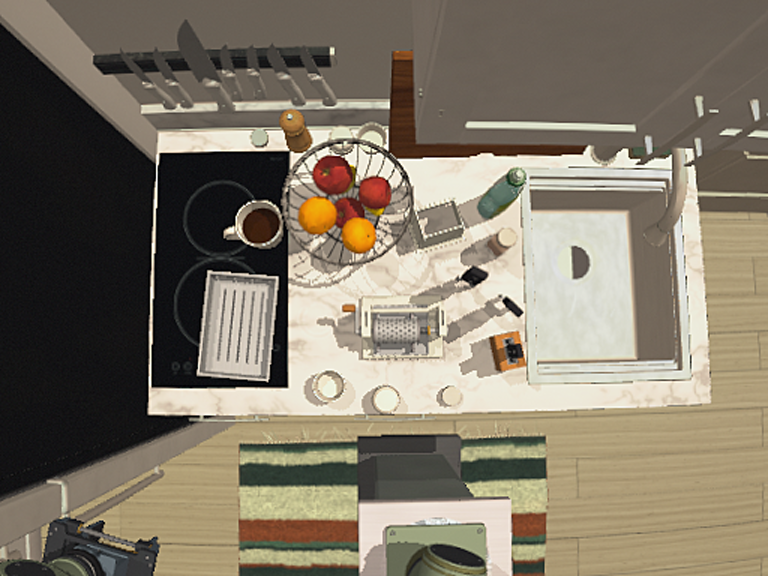

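```bash
python3 - <<'E'
from h import *
import pickle;np.set_printoptions(precision=1,suppress=True)
cs=pickle.load(open('c0.pkl','rb'));s,t=cs['scene'],cs['top']
for n,a,b in [('bore',(269,229),(291,221)),('socket',(234,205),(245,218)),('stop',(246,230),(276,234)),('drum',(247,211),(266,219)),('ball',(231,200),(243,220)),('tip',(272,231),(295,219)),('grater',(250,228),(264,221)),('stand',(302,289),(336,236)),('key1',(304,284),(339,234)),('key2',(320,237),(339,202)),('tray',(182,182),(161,217))]:
  print(n,*tri([(s,a),(t,b)]))
E
```

```text
bore [499.8  -1.9  49.1] [0.7, 0.6]
socket [508.8 138.2  45.7] [1.5, 1.4]
stop [462.3  42.5  39.4] [0.2, 0.1]
drum [503.1  76.7  60.7] [2.3, 2.0]
ball [502.6 143.8  61.6] [1.3, 1.2]
tip [503.7 -12.5  47.4] [1.9, 1.5]
grater [504.4  75.9   5.5] [0.4, 0.3]
stand [ 453.6 -152.8   -7.8] [0.2, 0.1]
key1 [ 457.8 -156.8    8.1] [1.1, 0.8]
key2 [ 545.2 -134.2   81.2] [5.9, 4.5]
tray [514.9 403.7  -1.2] [1.7, 1.8]
```

Scene (view at 1.5×): grater at about (380,340), wooden stand with a key at (460,385), tray at (275,265). Top view: stand at (508,350), grater at (400,328), tray at (238,327). Key candidates in the top view are the one in the stand (510,350) and two taller free-standing ones at (474,275) and (512,306). The stand one looks smallest; I'll confirm it with the wrist camera.

Request:
jog_arm(
  commands=[
    {"jaw": 0, "offset": [20, -30, 50], "roll": 0},
    {"jaw": 0, "offset": [400, -500, 60], "roll": 0},
    {"jaw": 0, "offset": [400, -500, 60], "roll": 0},
    {"jaw": 0, "offset": [400, -500, 60], "roll": 0},
    {"jaw": 0, "offset": [400, -500, 60], "roll": 0},
    {"jaw": 0, "offset": [400, -500, 60], "roll": 0},
    {"jaw": 0, "offset": [400, -500, 60], "roll": 0},
    {"jaw": 0, "offset": [400, -500, 60], "roll": 0},
    {"jaw": 0, "offset": [400, -500, 60], "roll": 0},
    {"jaw": 0, "offset": [400, -500, 60], "roll": 0},
    {"jaw": 0, "offset": [400, -500, 60], "roll": 0},
    {"jaw": 0, "offset": [400, -500, 60], "roll": 0},
  ],
  grip_force=20,
)

```text
time_s: 2.85
eef_pos: [502.3, 103.7, 272.3]
eef_rot: [0.386, 3.117, 0.001]
force: [1.2, 1.4, 0.4]
opening: 1.001
grip_force: 0.0
```

```bash
cat > look.py <<'E'
from h import *
import sys,pickle;np.set_printoptions(precision=1,suppress=True)
name=sys.argv[1];c=cap('wrist');D={}
M=np.linalg.inv(c['view']);print('cam',M[:3,3],'fwd',-M[:3,2],manip.sense()['eef_pos'],manip.sense()['eef_rot'])
for t in sys.argv[2].split(','):
    D[t]=manip.spot_point('wrist',t)
    print(t,[(np.round(d['location'],1).tolist(),round(d['confidence'],2)) for d in D[t]][:4])
c['D']=D;pickle.dump(c,open(name+'.pkl','wb'));save(c,name+'.png',s=1.5)
E
python3 look.py wA grater,bore,socket,stop,drum,ball_end,bar_tip,key,key_stand
```

```text
cam [426.8 122.9 442.6] fwd [ 0.3 -0.1 -1. ] [507.3  97.9 272.2] [ 0.4  3.1 -0. ]
grater [([197.7, 149.8], 0.66), ([238.7, 160.3], 0.6)]
bore [([170.5, 183.0], 0.65), ([218.4, 303.4], 0.46), ([233.7, 171.6], 0.18)]
socket [([272.9, 163.3], 0.64), ([236.6, 159.5], 0.63)]
stop [([199.4, 151.5], 0.82), ([237.1, 160.4], 0.3)]
drum [([233.9, 171.7], 0.57), ([327.6, 291.9], 0.38)]
ball_end [([282.2, 157.8], 0.96), ([328.6, 294.5], 0.53), ([233.9, 170.9], 0.19)]
bar_tip [([166.0, 186.6], 0.64)]
key [([103.1, 229.0], 0.9), ([133.7, 247.2], 0.75), ([236.5, 171.6], 0.2)]
key_stand [([78.7, 173.3], 0.71)]
```

Request:
jog_arm(
  commands=[
    {"jaw": 0, "offset": [0, -100, 0], "roll": 0},
    {"jaw": 0, "offset": [0, -100, 0], "roll": 0},
    {"jaw": 0, "offset": [0, -100, 0], "roll": 0},
    {"jaw": 0, "offset": [0, -100, 0], "roll": 0},
    {"jaw": 0, "offset": [0, -100, 0], "roll": 0},
  ],
)

```text
time_s: 3.85
eef_pos: [501.2, 6.8, 272.1]
eef_rot: [0.383, 3.118, 0.001]
force: [0.1, 0.6, 0.6]
opening: 0.997
grip_force: 0.0
```

```bash
python3 look.py wB grater,bore,socket,stop,drum,ball_end,bar_tip,key,key_stand
```

```text
cam [425.7  25.8 442.4] fwd [ 0.3 -0.1 -1. ] [501.2   7.  272.1] [0.4 3.1 0. ]
grater [([301.8, 147.2], 0.92), ([381.5, 43.6], 0.52)]
bore [([242.3, 168.2], 0.7)]
socket [([347.6, 146.0], 0.69), ([274.9, 290.2], 0.17)]
stop [([271.0, 133.0], 0.93)]
drum [([309.0, 152.7], 0.97), ([143.0, 157.6], 0.25)]
ball_end [([358.2, 145.0], 0.85)]
bar_tip [([240.8, 171.1], 0.59)]
key [([163.5, 213.3], 0.82), ([138.1, 160.3], 0.57), ([192.4, 235.7], 0.57)]
key_stand [([140.4, 159.0], 0.62)]
```

View pics/wB.png

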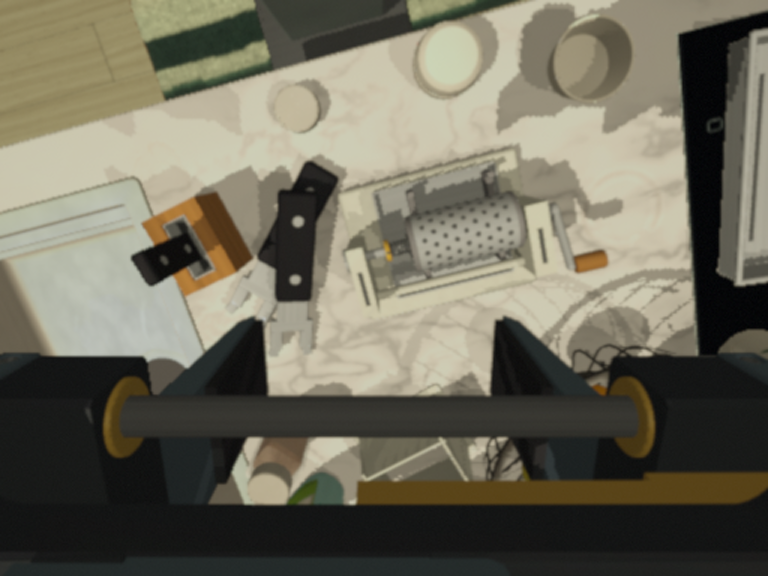

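```bash
python3 - <<'E'
from h import *
import pickle;np.set_printoptions(precision=1,suppress=True)
A,B=[pickle.load(open(f,'rb')) for f in('wA.pkl','wB.pkl')]
for t in A['D']:
  if A['D'][t] and B['D'][t]:
    print(t,*tri([(A,np.array(A['D'][t][0]['location'])),(B,np.array(B['D'][t][0]['location']))]))
E
```

```text
grater [462.8  62.9 164.7] [10.8, 11.1]
bore [498.1  -5.3  53.7] [1.0, 1.0]
socket [503.6 131.4  55.4] [0.0, 0.0]
stop [466.6  41.4  42. ] [0.7, 0.7]
drum [499.3  80.9  64.8] [0.8, 0.8]
ball_end [502.4 144.3  56.6] [2.3, 2.3]
bar_tip [498.   -6.7  70.8] [1.0, 1.0]
key [ 546.1 -139.7   14.3] [0.9, 0.9]
key_stand [ 459.7 -151.8   -1.7] [0.4, 0.4]
```

Wrist view: grater drum at (465,235), collar at (387,250), stand with key at (190,245), two other keys at (295,245) and (300,220). I'll check the three keys in one enlarged crop.

```bash
python3 - <<'E'
from h import *
import pickle
cs=pickle.load(open('c0.pkl','rb'));B=pickle.load(open('wB.pkl','rb'))
def cr(c,x0,y0,s):
  return cv2.resize(c['frame'][y0:y0+120,x0:x0+120,::-1],(s,s),interpolation=cv2.INTER_CUBIC)
cv2.imwrite('pics/keys.png',np.hstack([cr(cs['scene'],270,175,400),cr(cs['top'],265,150,400)]))
E
```

```text
(no output)
```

View pics/keys.png

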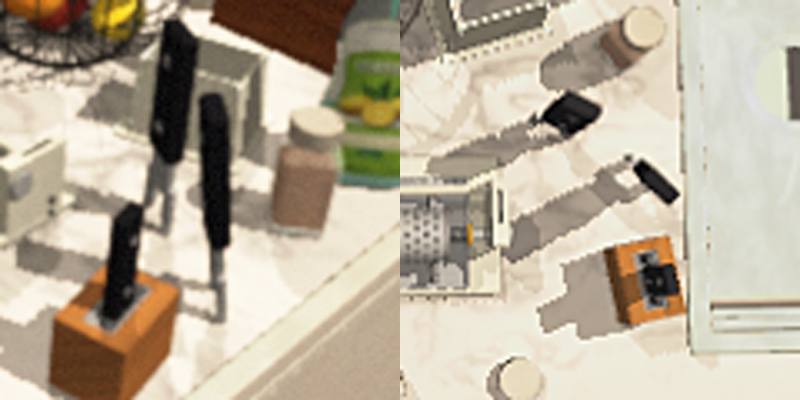

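Key candidates in the enlarged crop: stand key (125,260), free tall key A (175,95), free tall key B (215,170). A and B have clearly longer handles. The one in the wooden stand is the smallest and fits the text (it stands in its stand), so that is the key to use. Next I'll refine the poses from more views.

Request:
jog_arm(
  commands=[
    {"jaw": 0, "offset": [-100, -140, 0], "roll": 0.23},
    {"jaw": 0, "offset": [-100, -140, 0], "roll": 0.23},
    {"jaw": 0, "offset": [-100, -140, 0], "roll": 0.23},
    {"jaw": 0, "offset": [-100, -140, 0], "roll": 0.23},
    {"jaw": 0, "offset": [-100, -140, 0], "roll": 0.23},
    {"jaw": 0, "offset": [-100, -140, 0], "roll": 0.23},
  ],
)

```text
time_s: 4.95
eef_pos: [401.4, -134.5, 272.2]
eef_rot: [0.027, 3.141, 0.001]
force: [0.2, -0.2, 0.5]
opening: 0.999
grip_force: 0.0
```

```bash
python3 look.py wC grater,bore,socket,stop,drum,ball_end,bar_tip,key,key_stand
```

```text
cam [ 323.5 -133.   442.5] fwd [ 0.3 -0.  -1. ] [ 401.8 -134.1  272.1] [0.  3.1 0. ]
grater [([390.0, 220.8], 0.69)]
bore [([321.4, 138.2], 0.36)]
socket [([449.4, 236.6], 0.86)]
stop [([382.4, 206.5], 0.8)]
drum [([408.5, 234.8], 0.88), ([454.9, 233.3], 0.64)]
ball_end [([454.5, 236.7], 0.73)]
bar_tip [([320.1, 136.1], 0.45), ([240.2, 196.1], 0.16)]
key [([242.6, 199.1], 0.93), ([248.8, 252.2], 0.68)]
key_stand [([456.3, 235.4], 0.73), ([245.8, 199.7], 0.72)]
```

Request:
jog_arm(
  commands=[
    {"jaw": 0, "offset": [20, 160, -20], "roll": 0},
    {"jaw": 0, "offset": [20, 160, -20], "roll": 0},
    {"jaw": 0, "offset": [20, 160, -20], "roll": 0},
    {"jaw": 0, "offset": [20, 160, -20], "roll": 0},
    {"jaw": 0, "offset": [20, 160, -20], "roll": 0},
    {"jaw": 0, "offset": [20, 160, -20], "roll": 0},
  ],
)

```text
time_s: 6.05
eef_pos: [421.4, 24.9, 252.1]
eef_rot: [0.024, 3.141, -0.001]
force: [0.2, -0.8, 0.5]
opening: 1.0
grip_force: 0.0
```

```bash
python3 look.py wD grater,bore,socket,stop,drum,ball_end,bar_tip,key,key_stand
cat > fit.py <<'E'
from h import *
import pickle;from scipy.optimize import least_squares
np.set_printoptions(precision=1,suppress=True)
cs=pickle.load(open('c0.pkl','rb'))
cs['scene']['D']={k:[{'location':v}] for k,v in dict(bore=(269,229),socket=(234,205),stop=(246,230),drum=(247,211),ball_end=(231,200),bar_tip=(272,231)).items()}
cs['top']['D']={k:[{'location':v}] for k,v in dict(bore=(291,221),socket=(245,218),stop=(276,234),drum=(266,219),ball_end=(243,220),bar_tip=(295,219)).items()}
L={'s':cs['scene'],'t':cs['top'],**{n:pickle.load(open(n+'.pkl','rb')) for n in('wB','wC','wD')}}
G=dict(bore=(0,-85,58),socket=(0,50,58),ball_end=(0,63,58),bar_tip=(0,-92.5,58),drum=(0,0,58))
P=dict(G)
def res(p,full=0):
  c,s=np.cos(p[2]),np.sin(p[2]);r=[]
  for n,C in L.items():
    for k,g in P.items():
      if C['D'].get(k):
        q=proj(C,[p[0]+c*g[0]-s*g[1],p[1]+s*g[0]+c*g[1],g[2]+p[3]])[0]-C['D'][k][0]['location']
        if full: print(n,k,q)
        r+=list(q)
  return np.array(r)
f=least_squares(res,[501,80,-.04,0],loss='soft_l1',f_scale=1.5);print(f.x[:2],f.x[2:]);res(f.x,1)
E
python3 fit.py
```

```text
cam [343.6  26.5 422.4] fwd [ 0.3 -0.  -1. ] [421.4  24.5 252.2] [ 0.   3.1 -0. ]
grater [([290.7, 213.2], 0.78), ([155.1, 320.4], 0.19)]
bore [([230.3, 232.7], 0.73)]
socket [([126.7, 192.7], 0.32)]
stop [([265.7, 200.8], 0.57)]
drum [([296.8, 230.5], 0.9)]
ball_end []
bar_tip [([225.2, 230.7], 0.82)]
key [([130.3, 194.4], 0.94), ([229.7, 231.1], 0.6), ([295.3, 230.9], 0.56), ([310.8, 122.2], 0.52)]
key_stand [([134.0, 194.6], 0.57)]
[502.2  81.4] [-0.  -4.6]
s bore [ 1.3 -1.2]
s socket [ 1.6 -0.7]
s ball_end [1.6 2.2]
s bar_tip [ 0.4 -1.7]
s drum [0.8 1.5]
t bore [0.3 0.3]
t socket [1.4 2.7]
t ball_end [-0.9  0.6]
t bar_tip [-1.2  2.4]
t drum [-2.9  1.9]
wB bore [1.5 0. ]
wB socket [-0.5 -0.2]
wB ball_end [-0.9 -1.4]
wB bar_tip [-2.6 -1.6]
wB drum [-0.6  1.5]
wC bore [26.  97.2]
wC socket [-5.1 -0.5]
wC ball_end [-0.9 -0.5]
wC bar_tip [21.9 99.2]
wC drum [0. 1.]
wD bore [ 0.7 -3. ]
wD socket [207.6  38.1]
wD bar_tip [ 0.1 -1.1]
wD drum [-0.7 -0.1]
```

```bash
python3 - <<'E'
from h import *
import pickle
exec(open('fit.py').read().split("f=least")[0])
for n in L:
  for k in ('socket','bore','bar_tip'):
    if (n,k) in (('wC','bore'),('wC','bar_tip'),('wD','socket')): L[n]['D'].pop(k,None)
f=least_squares(res,[501,80,-.04,0],loss='soft_l1',f_scale=1.5);print(f.x.round(3))
p=f.x
def W(g,p):
  g=np.atleast_2d(np.array(g,float));c,s=np.cos(p[2]),np.sin(p[2]);return np.stack([p[0]+c*g[:,0]-s*g[:,1],p[1]+s*g[:,0]+c*g[:,1],g[:,2]],1)
def box(x0,x1,y0,y1,z):return [(x0,y0,z),(x1,y0,z),(x1,y1,z),(x0,y1,z)]
def draw(C,polys,p,x0,y0,w,h,s):
  im=cv2.resize(C['frame'][y0:y0+h,x0:x0+w,::-1],None,fx=s,fy=s,interpolation=cv2.INTER_CUBIC)
  for q,col in polys:
    u=((proj(C,W(q,p))-[x0,y0]+.5)*s).astype(np.int32);cv2.polylines(im,[u],True,col,1)
  return im
g=[(box(-55,75,-100,69,0),(0,0,255)),(box(-11,49,-100,-85,74),(255,0,0)),(box(-11,49,50,65,74),(255,0,0)),(box(0,.1,-92.5,63,58),(0,255,0))]
a=draw(L['wD'],g,p,190,140,200,150,2)
st=[(box(-36,36,-26,26,58),(0,0,255)),(box(-25,25,-9.5,9.5,58),(255,0,0)),(box(-13,13,-6,6,132),(0,255,0))]
b=draw(L['wC'],st,[457,-153,0.1],165,130,150,110,2.66)
cc=draw(L['wB'],g,p,220,90,200,150,2)
d=draw(L['wB'],st,[457,-153,0.1],70,100,150,110,2.66)
h=lambda x:cv2.resize(x,(400,300))
cv2.imwrite('pics/ov.png',np.vstack([np.hstack([h(a),h(b)]),np.hstack([h(cc),h(d)])]))
E
```

```text
[502.5  81.8  -0.   -3.1]
```

View pics/ov.png

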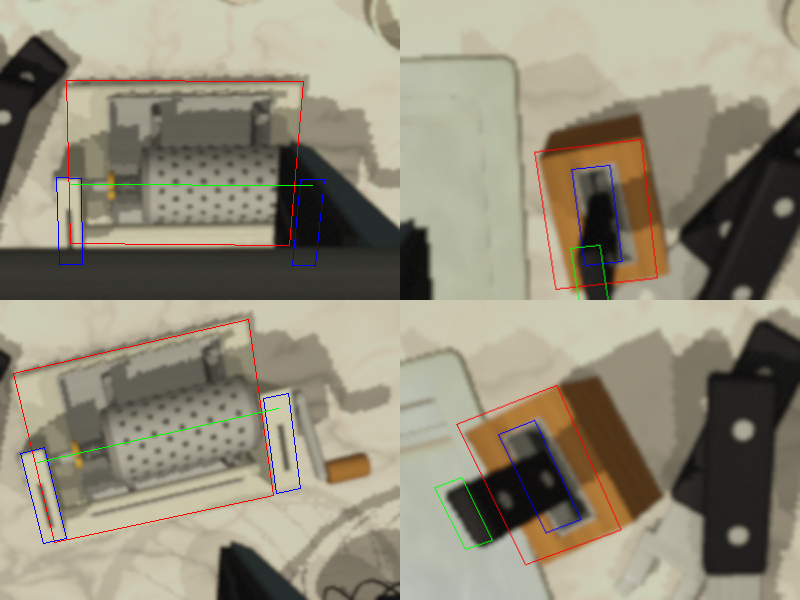

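```bash
cat > stand.py <<'E'
from h import *
import pickle;from scipy.optimize import minimize,least_squares
np.set_printoptions(precision=2,suppress=True)
L={n:pickle.load(open(n+'.pkl','rb')) for n in('wB','wC','wD')}
roi={'wB':(80,110,180,215),'wC':(205,165,275,245),'wD':(90,150,170,240)}
def W(g,p):
  g=np.atleast_2d(np.array(g,float));c,s=np.cos(p[2]),np.sin(p[2]);return np.stack([p[0]+c*g[:,0]-s*g[:,1],p[1]+s*g[:,0]+c*g[:,1],g[:,2]],1)
def box(x0,x1,y0,y1,z):return [(x0,y0,z),(x1,y0,z),(x1,y1,z),(x0,y1,z)]
M={}
for n,C in L.items():
  h=cv2.cvtColor(C['frame'],cv2.COLOR_RGB2HSV);x0,y0,x1,y1=roi[n]
  m=((h[...,0]>5)&(h[...,0]<20)&(h[...,1]>120)).astype(np.uint8);k=np.zeros_like(m);k[y0:y1,x0:x1]=1;m&=k
  pts=cv2.findNonZero(m);M[n]=np.zeros_like(m);cv2.fillConvexPoly(M[n],cv2.convexHull(pts),1);print(n,m.sum(),M[n].sum())
def cost(p):  # hull of the whole block
  t=0
  for n,C in L.items():
    u=proj(C,W(box(-36,36,-26,26,0)+box(-36,36,-26,26,58),p));r=np.zeros((384*4,512*4),np.uint8)
    cv2.fillConvexPoly(r,cv2.convexHull(np.round((u+.5)*4-.5).astype(np.int32)),1)
    b=cv2.resize(M[n],None,fx=4,fy=4,interpolation=cv2.INTER_LINEAR)
    t+=1-(r&b).sum()/(r|b).sum()
  return t/len(L)
best=min((minimize(cost,[458,-151,y],method='Nelder-Mead',options=dict(initial_simplex=[[458,-151,y],[463,-151,y],[458,-146,y],[458,-151,y+.1]])) for y in(.1,.25)),key=lambda r:r.fun)
print(best.x,best.fun)
# collar centre by orange-yellow blob
for n in('wB','wC','wD'):
  C=L[n];h=cv2.cvtColor(C['frame'],cv2.COLOR_RGB2HSV);u=proj(C,[[502,17,58]])[0].astype(int)
  m=(h[...,0]>14)&(h[...,0]<26)&(h[...,1]>130);k=np.zeros_like(m);k[u[1]-25:u[1]+25,u[0]-22:u[0]+22]=1;ys,xs=np.nonzero(m&k)
  if len(xs):
    c=np.array([(xs.min()+xs.max())/2,(ys.min()+ys.max())/2]);L[n]['col']=c;print(n,'collar px',c,xs.min(),xs.max(),ys.min(),ys.max(),len(xs),onz(C,c,58))
if all('col' in L[n] for n in('wB','wC')):print(tri([(C,C['col']) for C in L.values() if 'col' in C]))
E
python3 stand.py
```

```text
wB 1957 3001
wC 1493 2324
wD 2206 3258
[ 458.56 -148.98    0.19] 0.04549595824013127
wB collar px [258.  166.5] 256 260 160 173 43 [501.29  15.05  58.  ]
wD collar px [245.5 232.5] 244 247 226 239 47 [502.21  15.39  58.  ]
```

Grater fits at about (502.4, 81.7), yaw ≈ 0; collar at (501.8, 15.2); stand at (458.6, -149.0), yaw 0.19. Going for the key.

Request:
jog_arm(
  commands=[
    {"jaw": 0, "offset": [37, -174, -60], "roll": 0.205},
    {"jaw": 0, "offset": [37, -174, -60], "roll": 0.205},
    {"jaw": 0, "offset": [37, -174, -60], "roll": 0.205},
    {"jaw": 0, "offset": [37, -174, -60], "roll": 0.205},
    {"jaw": 0, "offset": [37, -174, -60], "roll": 0.205},
    {"jaw": 0, "offset": [37, -174, -60], "roll": 0.205},
    {"jaw": 0, "offset": [37, -174, -100], "roll": 0.205},
    {"jaw": 0, "offset": [37, -174, -120], "roll": 0.205},
    {"jaw": 0, "offset": [37, -174, -120], "roll": 0.205},
  ],
)

```text
time_s: 7.45
eef_pos: [456.4, -146.4, 130.3]
eef_rot: [0.299, -3.122, -0.004]
force: [-0.5, 0.2, 0.4]
opening: 1.001
grip_force: 0.0
```

```bash
python3 - <<'E'
from h import *
np.set_printoptions(precision=3,suppress=True)
s=manip.sense();print(s['eef_pos'],s['eef_rot'],s['force'])
c=cap('wrist');T=cap('top');S=cap('scene')
a=cv2.resize(c['frame'],None,fx=.78,fy=.78)
def cr(C,P,w=70):
  u=proj(C,P)[0].astype(int);x=max(u[0]-w,0);y=max(u[1]-w,0);return cv2.resize(C['frame'][y:y+2*w,x:x+2*w],(299,299),interpolation=cv2.INTER_CUBIC)
b=cr(S,[458,-149,100])
cv2.imwrite('pics/g1.png',np.hstack([a,b])[...,::-1])
E
```

```text
[ 456.377 -146.379  130.276] [ 0.299 -3.122 -0.004] [-0.516  0.174  0.432]Traceback (most recent call last):
  File "<stdin>", line 9, in <module>
    return _nx.concatenate(arrs, 1, dtype=dtype, casting=casting)
           ~~~~~~~~~~~~~~~^^^^^^^^^^^^^^^^^^^^^^^^^^^^^^^^^^^^^^^
ValueError: all the input array dimensions except for the concatenation axis must match exactly, but along dimension 0, the array at index 0 has size 300 and the array at index 1 has size 299
```

Request:
jog_arm(
  commands=[
    {"jaw": 0, "offset": [0, 0, -20], "roll": 0},
    {"jaw": 0, "offset": [0, 0, -40], "roll": 0},
    {"jaw": 0, "offset": [0, 0, -56], "roll": 0},
    {"jaw": 0, "offset": [0, 0, -56], "roll": 0},
    {"jaw": 0, "offset": [0, 0, -56], "roll": 0},
  ],
)

```text
time_s: 8.1
eef_pos: [459.4, -148.5, 77.4]
eef_rot: [-0.297, 3.125, -0.001]
force: [-0.4, -0.4, 0.5]
opening: 1.002
grip_force: 0.0
```

```bash
python3 - <<'E'
from h import *
np.set_printoptions(precision=3,suppress=True)
s=manip.sense();print(s['eef_pos'],s['eef_rot'],s['force'])
c=cap('wrist');S=cap('scene')
a=cv2.resize(c['frame'],(400,300))
def cr(C,P,w=60):
  u=proj(C,P)[0].astype(int);x=max(u[0]-w,0);y=max(u[1]-w,0);return cv2.resize(C['frame'][y:y+2*w,x:x+2*w],(300,300),interpolation=cv2.INTER_CUBIC)
b=cr(S,[458,-149,100])
cv2.imwrite('pics/g1.png',np.hstack([a,b])[...,::-1])
E
```

```text
[ 459.407 -148.528   77.399] [-0.297  3.125 -0.001] [-0.429 -0.428  0.549]
```

View pics/g1.png

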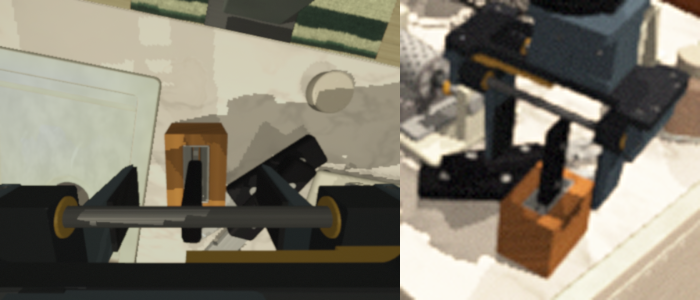

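Stand key (192,210) is centred between the fingers. The two bigger look-alikes lie flat beside the stand (black handle at 275,180). They had already tipped over in the first wrist pictures, before the arm came near. Closing on the key.

Request:
jog_arm(
  commands=[
    {"jaw": 255, "offset": [0, 0, 0], "roll": 0},
    {"jaw": 255, "offset": [0, 0, 0], "roll": 0},
    {"jaw": 255, "offset": [0, 0, 0], "roll": 0},
    {"jaw": 255, "offset": [0, 0, 0], "roll": 0},
    {"jaw": 255, "offset": [0, 0, 0], "roll": 0},
    {"jaw": 255, "offset": [0, 0, 0], "roll": 0},
    {"jaw": 255, "offset": [0, 0, 0], "roll": 0},
    {"jaw": 255, "offset": [0, 0, 0], "roll": 0},
  ],
  grip_force=40,
)

```text
time_s: 9.0
eef_pos: [458.3, -148.4, 76.0]
eef_rot: [0.297, -3.128, -0.0]
force: [-0.2, 0.3, 0.4]
opening: 0.332
grip_force: 0.0
```

Request:
jog_arm(
  commands=[
    {"jaw": 255, "offset": [0, 0, 0], "roll": 0},
    {"jaw": 255, "offset": [0, 0, 0], "roll": 0},
    {"jaw": 255, "offset": [0, 0, 0], "roll": 0},
    {"jaw": 255, "offset": [0, 0, 0], "roll": 0},
    {"jaw": 255, "offset": [0, 0, 0], "roll": 0},
  ],
)

```text
time_s: 9.5
eef_pos: [458.5, -148.7, 76.1]
eef_rot: [-0.297, 3.127, -0.001]
force: [0.0, -1.1, -1.1]
opening: 0.133
grip_force: 40.0
```

Request:
jog_arm(
  commands=[
    {"jaw": 255, "offset": [0, 0, 15], "roll": 0},
    {"jaw": 255, "offset": [0, 0, 35], "roll": 0},
    {"jaw": 255, "offset": [0, 0, 60], "roll": 0},
    {"jaw": 255, "offset": [0, 0, 100], "roll": 0},
    {"jaw": 255, "offset": [43, 153, 100], "roll": -0.19},
    {"jaw": 255, "offset": [43, 153, 100], "roll": -0.19},
    {"jaw": 255, "offset": [43, 153, 100], "roll": -0.19},
    {"jaw": 255, "offset": [43, 153, 100], "roll": -0.19},
    {"jaw": 255, "offset": [43, 153, 100], "roll": -0.19},
    {"jaw": 255, "offset": [43, 153, 100], "roll": -0.19},
    {"jaw": 255, "offset": [43, 153, 100], "roll": -0.19},
    {"jaw": 255, "offset": [43, 153, 100], "roll": -0.19},
  ],
)

```text
time_s: 10.7
eef_pos: [501.0, 3.5, 176.0]
eef_rot: [-0.004, -3.141, 0.0]
force: [0.0, 0.2, -1.0]
opening: 0.132
grip_force: 40.0
```

```bash
cat > kv.py <<'E'
from h import *
import sys
np.set_printoptions(precision=2,suppress=True)
s=manip.sense();print(s['eef_pos'],s['eef_rot'],s['force'])
c=cap('wrist');S=cap('scene')
for n in('wrist','scene'):
  for k in('key','bar_tip','bore','drum'):print(n,k,[(np.round(d['location'],1).tolist(),round(d['confidence'],2)) for d in manip.spot_point(n,k)][:2])
e=s['eef_pos'];k=e+[0,0,-71]
print('pred key wrist,scene',proj(c,k),proj(S,k),'bore',proj(c,[502,-3.2,58]),proj(S,[502,-3.2,58]))
a=c['frame'][150:300,150:350]
u=proj(S,k)[0].astype(int);b=S['frame'][u[1]-60:u[1]+60,u[0]-60:u[0]+60]
f=lambda i,w,h:cv2.resize(i,(w,h),interpolation=cv2.INTER_CUBIC)
print('scene crop origin',u-60)
cv2.imwrite('pics/'+sys.argv[1],np.hstack([f(a,400,300),f(b,300,300)])[...,::-1])
E
python3 kv.py k1.png
```

```text
[500.97   3.53 175.98] [-0.   -3.14  0.  ] [ 0.04  0.22 -1.  ]
wrist key [([159.1, 250.4], 0.87), ([124.6, 213.4], 0.86)]
wrist bar_tip [([238.8, 187.2], 0.66), ([242.6, 187.8], 0.54)]
wrist bore [([244.8, 188.9], 0.9)]
wrist drum [([331.9, 186.6], 0.69), ([391.7, 185.3], 0.22)]
scene key [([325.1, 263.7], 0.65), ([301.7, 288.1], 0.62)]
scene bar_tip [([274.4, 227.9], 0.42), ([238.0, 162.8], 0.36)]
scene bore [([183.4, 182.7], 0.65), ([378.6, 223.4], 0.25)]
scene drum [([246.5, 210.4], 0.76), ([201.0, 246.2], 0.51)]
pred key wrist,scene [[251.62 202.14]] [[269.38 208.94]] bore [[244.82 188.46]] [[270.88 225.92]]
scene crop origin [209 148]
```

View pics/k1.png

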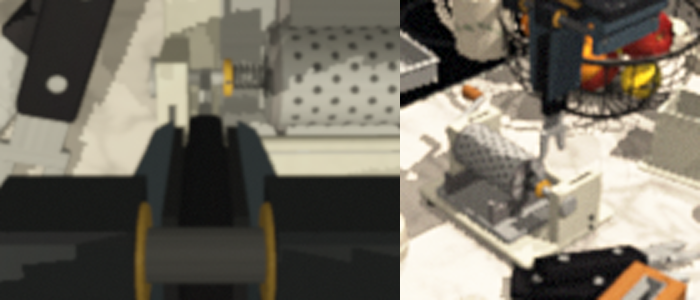

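```bash
python3 - <<'E'
from h import *
np.set_printoptions(precision=2,suppress=True)
c=cap('wrist');e=manip.sense()['eef_pos']
print('collar',onz(c,(264.5,188),58),'front corner',proj(c,e+[-18,0,-71]),proj(c,e+[-18,0,-49]),proj(c,e+[-6,0,-24]))
f=c['frame'].astype(int)
for col in(251,252,253):print([(r,f[r,col].tolist()) for r in range(180,212,1)] if col==252 else '')
E
```

```text
collar [501.92  17.12  58.  ] front corner [[251.63 181.12]] [[251.6  188.22]] [[251.57 215.02]]

[(180, [157, 152, 127]), (181, [158, 152, 127]), (182, [155, 149, 125]), (183, [142, 137, 115]), (184, [115, 112, 96]), (185, [98, 96, 84]), (186, [94, 91, 81]), (187, [89, 86, 76]), (188, [86, 84, 75]), (189, [86, 84, 75]), (190, [86, 85, 75]), (191, [85, 84, 74]), (192, [84, 83, 73]), (193, [86, 85, 75]), (194, [96, 94, 83]), (195, [117, 114, 101]), (196, [128, 126, 112]), (197, [131, 129, 114]), (198, [131, 129, 115]), (199, [132, 129, 115]), (200, [126, 123, 110]), (201, [104, 102, 90]), (202, [90, 88, 78]), (203, [87, 85, 75]), (204, [87, 85, 76]), (205, [88, 86, 76]), (206, [80, 78, 70]), (207, [51, 50, 44]), (208, [24, 23, 21]), (209, [16, 18, 16]), (210, [15, 16, 16]), (211, [17, 17, 17])]
```

Request:
jog_arm(
  commands=[
    {"jaw": 255, "offset": [0, 2, -20], "roll": 0},
    {"jaw": 255, "offset": [0, 2, -35], "roll": 0},
    {"jaw": 255, "offset": [0, 2, -42], "roll": 0},
    {"jaw": 255, "offset": [0, 2, -47], "roll": 0},
    {"jaw": 255, "offset": [0, 2, -47], "roll": 0},
  ],
)

```text
time_s: 11.75
eef_pos: [501.2, 6.6, 128.8]
eef_rot: [-0.001, -3.141, -0.0]
force: [-1.1, 0.8, -0.6]
opening: 0.132
grip_force: 40.0
```

Request:
jog_arm(
  commands=[
    {"jaw": 255, "offset": [0, 0, -5], "roll": 0},
    {"jaw": 255, "offset": [0, 0, -10], "roll": 0},
    {"jaw": 255, "offset": [0, 0, -13], "roll": 0},
    {"jaw": 255, "offset": [0, 0, -13], "roll": 0},
    {"jaw": 255, "offset": [0, 0, -13], "roll": 0},
  ],
)

```text
time_s: 12.25
eef_pos: [501.4, 6.6, 116.1]
eef_rot: [0.001, 3.141, 0.0]
force: [-0.2, -0.3, -0.9]
opening: 0.129
grip_force: 40.0
```

```bash
python3 - <<'E'
from h import *
np.set_printoptions(precision=2,suppress=True)
c=cap('wrist');s=manip.sense();e=s['eef_pos'];print(e,s['force'])
S=cap('scene')
u=proj(S,e+[0,0,-71])[0].astype(int);b=S['frame'][u[1]-45:u[1]+30,u[0]-50:u[0]+50]
a=c['frame'][150:250,200:350]
f=lambda i,w,h:cv2.resize(i,(w,h),interpolation=cv2.INTER_CUBIC)
cv2.imwrite('pics/k2.png',np.hstack([f(a,400,300),f(b,400,300)])[...,::-1])
E
```

```text
[501.46   6.57 116.15] [ 0.44  0.42 -0.91]
```

View pics/k2.png

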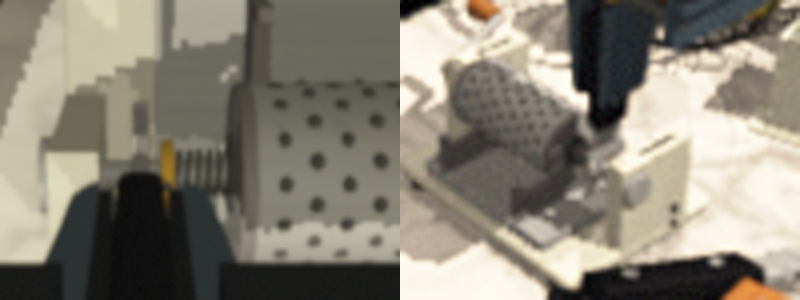

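Left crop: the key (140,200) sits on the bare bar between cheek (75,170) and collar (168,175). Pushing gently now.

Request:
jog_arm(
  commands=[
    {"jaw": 255, "offset": [0, 1, 0], "roll": 0},
    {"jaw": 255, "offset": [0, 2, 0], "roll": 0},
    {"jaw": 255, "offset": [0, 3, 0], "roll": 0},
    {"jaw": 255, "offset": [0, 4, 0], "roll": 0},
    {"jaw": 255, "offset": [0, 4, 0], "roll": 0},
  ],
)

```text
time_s: 12.85
eef_pos: [501.3, 10.4, 116.1]
eef_rot: [0.0, 3.142, -0.001]
force: [0.6, -1.4, -1.3]
opening: 0.13
grip_force: 40.0
```

Request:
jog_arm(
  commands=[
    {"jaw": 255, "offset": [0, 0.5, 0], "roll": 0},
    {"jaw": 255, "offset": [0, 1, 0], "roll": 0},
    {"jaw": 255, "offset": [0, 1.5, 0], "roll": 0},
    {"jaw": 255, "offset": [0, 2, 0], "roll": 0},
    {"jaw": 255, "offset": [0, 2, 0], "roll": 0},
  ],
)

```text
time_s: 13.35
eef_pos: [501.4, 12.4, 116.0]
eef_rot: [0.001, 3.142, -0.001]
force: [0.1, -3.5, 0.1]
opening: 0.13
grip_force: 40.0
```

Request:
jog_arm(
  commands=[
    {"jaw": 255, "offset": [0, 0.5, 0], "roll": 0},
    {"jaw": 255, "offset": [0, 1, 0], "roll": 0},
    {"jaw": 255, "offset": [0, 1.5, 0], "roll": 0},
    {"jaw": 255, "offset": [0, 2, 0], "roll": 0},
    {"jaw": 255, "offset": [0, 2, 0], "roll": 0},
  ],
)

```text
time_s: 13.85
eef_pos: [501.3, 14.5, 116.0]
eef_rot: [-0.001, -3.142, 0.0]
force: [0.1, -3.9, 0.1]
opening: 0.128
grip_force: 40.0
```

Request:
jog_arm(
  commands=[
    {"jaw": 255, "offset": [0, 0.5, 0], "roll": 0},
    {"jaw": 255, "offset": [0, 1, 0], "roll": 0},
    {"jaw": 255, "offset": [0, 1.5, 0], "roll": 0},
    {"jaw": 255, "offset": [0, 2, 0], "roll": 0},
    {"jaw": 255, "offset": [0, 2, 0], "roll": 0},
  ],
)

```text
time_s: 14.35
eef_pos: [501.3, 16.5, 116.0]
eef_rot: [0.001, 3.142, -0.0]
force: [0.7, -5.3, -0.2]
opening: 0.129
grip_force: 40.0
```

Request:
jog_arm(
  commands=[
    {"jaw": 255, "offset": [0, 0.5, 0], "roll": 0},
    {"jaw": 255, "offset": [0, 1, 0], "roll": 0},
    {"jaw": 255, "offset": [0, 1, 0], "roll": 0},
    {"jaw": 255, "offset": [0, 1, 0], "roll": 0},
  ],
)

```text
time_s: 14.75
eef_pos: [501.3, 17.5, 116.0]
eef_rot: [0.001, 3.142, -0.0]
force: [-0.2, -5.3, 0.9]
opening: 0.13
grip_force: 40.0
```

Request:
jog_arm(
  commands=[
    {"jaw": 255, "offset": [0, 0.5, 0], "roll": 0},
    {"jaw": 255, "offset": [0, 0.8, 0], "roll": 0},
    {"jaw": 255, "offset": [0, 0.8, 0], "roll": 0},
  ],
)

```text
time_s: 15.05
eef_pos: [501.3, 18.3, 116.0]
eef_rot: [-0.001, -3.142, 0.0]
force: [-0.2, -4.1, -0.0]
opening: 0.132
grip_force: 40.0
```

```bash
python3 - <<'E'
from h import *
np.set_printoptions(precision=2,suppress=True)
fs=[]
for i in range(4):
  c=cap('wrist');fs.append(manip.sense()['force'][1])
e=manip.sense()['eef_pos'];print(e,fs)
h=cv2.cvtColor(c['frame'],cv2.COLOR_RGB2HSV);m=(h[...,0]>14)&(h[...,0]<26)&(h[...,1]>130)
k=np.zeros_like(m);k[150:230,235:310]=1;ys,xs=np.nonzero(m&k);print(xs.min(),xs.max(),ys.min(),ys.max(),len(xs))
print('collar',onz(c,((xs.min()+xs.max())/2,(ys.min()+ys.max())/2),60))
print(proj(c,[[501.3,e[1]+2.5+2,62]]))
E
```

```text
[501.31  18.3  116.03] [np.float64(-5.095669722968612), np.float64(-5.730531873846227), np.float64(-4.96670157868257), np.float64(-4.791069248132718)]
256 260 197 209 54
collar [497.26  23.31  60.  ]
[[257.37 208.74]]
```

Request:
jog_arm(
  commands=[
    {"jaw": 255, "offset": [0, 0.5, 0], "roll": 0},
    {"jaw": 255, "offset": [0, 0.9, 0], "roll": 0},
    {"jaw": 255, "offset": [0, 0.9, 0], "roll": 0},
  ],
)

```text
time_s: 15.55
eef_pos: [501.3, 19.2, 116.0]
eef_rot: [-0.001, -3.142, 0.0]
force: [-0.2, -5.8, -0.0]
opening: 0.131
grip_force: 40.0
```

```bash
cat > f.py <<'E'
from h import *
fs=[manip.sense()['force']]
for i in range(4): manip.capture('wrist');fs.append(manip.sense()['force'])
print(manip.sense()['eef_pos'].round(2),np.mean(fs,0).round(2))
E
python3 f.py
```

```text
[501.35  19.11 116.04] [ 0.2  -5.26  0.01]
```

Request:
jog_arm(
  commands=[
    {"jaw": 255, "offset": [0, 0.5, 0], "roll": 0},
    {"jaw": 255, "offset": [-1, 0.5, 0], "roll": 0},
    {"jaw": 255, "offset": [-3, 0.5, 0], "roll": 0},
    {"jaw": 255, "offset": [-5, 0.5, 0], "roll": 0},
    {"jaw": 255, "offset": [-6, 0.5, 0], "roll": 0},
    {"jaw": 255, "offset": [-6, 0.5, 0], "roll": 0},
  ],
)

```text
time_s: 16.35
eef_pos: [495.8, 19.6, 116.2]
eef_rot: [0.001, 3.14, -0.0]
force: [1.3, -5.2, -0.1]
opening: 0.132
grip_force: 40.0
```

```bash
python3 f.py
```

```text
[495.84  19.6  116.2 ] [ 0.71 -5.37 -0.14]
```

Request:
jog_arm(
  commands=[
    {"jaw": 255, "offset": [-1, 0.1, 0], "roll": 0},
    {"jaw": 255, "offset": [-2, 0.1, 0], "roll": 0},
    {"jaw": 255, "offset": [-3, 0.1, 0], "roll": 0},
    {"jaw": 255, "offset": [-4, 0.1, 0], "roll": 0},
    {"jaw": 255, "offset": [-4, 0.1, 0], "roll": 0},
  ],
)

```text
time_s: 17.05
eef_pos: [491.9, 19.7, 116.3]
eef_rot: [0.001, 3.14, -0.0]
force: [1.4, -5.2, -0.0]
opening: 0.13
grip_force: 40.0
```

```bash
python3 f.py
```

```text
[491.92  19.66 116.28] [ 0.88 -5.46  0.25]
```

Request:
jog_arm(
  commands=[
    {"jaw": 255, "offset": [-2, 0.2, 0], "roll": 0},
    {"jaw": 255, "offset": [-4, 0.4, 0], "roll": 0},
    {"jaw": 255, "offset": [-6, 0.6, 0], "roll": 0},
    {"jaw": 255, "offset": [-8, 0.8, 0], "roll": 0},
    {"jaw": 255, "offset": [-10, 1, 0], "roll": 0},
    {"jaw": 255, "offset": [-12, 1, 0], "roll": 0},
    {"jaw": 255, "offset": [-12, 1, 0], "roll": 0},
  ],
)

```text
time_s: 17.95
eef_pos: [479.4, 20.6, 116.3]
eef_rot: [0.001, 3.141, -0.001]
force: [-1.1, -5.7, 1.4]
opening: 0.129
grip_force: 40.0
```

```bash
python3 f.py
```

```text
[479.48  20.64 116.22] [-0.16 -5.86  0.69]
```

Request:
jog_arm(
  commands=[
    {"jaw": 255, "offset": [-2, 0.2, 0], "roll": 0},
    {"jaw": 255, "offset": [-4, 0.2, 0], "roll": 0},
    {"jaw": 255, "offset": [-5, 0.2, 0], "roll": 0},
    {"jaw": 255, "offset": [-5, -2, 0], "roll": 0},
    {"jaw": 255, "offset": [-5, -4, 0], "roll": 0},
    {"jaw": 255, "offset": [-5, -6, 0], "roll": 0},
    {"jaw": 255, "offset": [-5, -8, 0], "roll": 0},
    {"jaw": 255, "offset": [-5, -10, 0], "roll": 0},
    {"jaw": 255, "offset": [-5, -12, 0], "roll": 0},
    {"jaw": 255, "offset": [-5, -12, 0], "roll": 0},
  ],
)

```text
time_s: 19.15
eef_pos: [474.3, 9.4, 116.0]
eef_rot: [-0.002, -3.142, -0.002]
force: [1.3, -0.3, -0.2]
opening: 0.127
grip_force: 40.0
```

```bash
python3 f.py; python3 - <<'E'
from h import *
c=cap('wrist');S=cap('scene')
f=lambda i,w,h:cv2.resize(i,(w,h),interpolation=cv2.INTER_CUBIC)
cv2.imwrite('pics/k3.png',np.hstack([f(c['frame'][150:300,180:380],400,300),f(S['frame'][175:265,210:330],400,300)])[...,::-1])
E
```

```text
[474.28   9.28 115.97] [ 1.65 -0.1  -0.48]
```

View pics/k3.png

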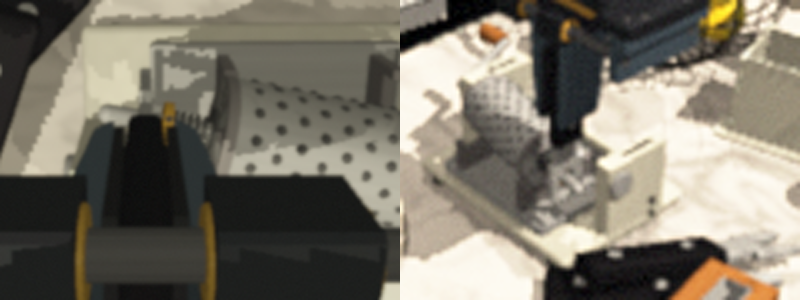

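Left crop: bar tip (105,115) is in front of the cheek, collar at (168,120), drum swung forward. Lifting the key and returning it.

Request:
jog_arm(
  commands=[
    {"jaw": 255, "offset": [1.5, 0, 0], "roll": 0},
    {"jaw": 255, "offset": [1.5, 0, 10], "roll": 0},
    {"jaw": 255, "offset": [1.5, 0, 25], "roll": 0},
    {"jaw": 255, "offset": [1.5, 0, 50], "roll": 0},
    {"jaw": 255, "offset": [1.5, 0, 70], "roll": 0},
    {"jaw": 255, "offset": [-15.8, -158, 70], "roll": 0.19},
    {"jaw": 255, "offset": [-15.8, -158, 70], "roll": 0.19},
    {"jaw": 255, "offset": [-15.8, -158, 70], "roll": 0.19},
    {"jaw": 255, "offset": [-15.8, -158, 70], "roll": 0.19},
    {"jaw": 255, "offset": [-15.8, -158, 70], "roll": 0.19},
    {"jaw": 255, "offset": [-15.8, -158, 70], "roll": 0.19},
    {"jaw": 255, "offset": [-15.8, -158, 70], "roll": 0.19},
  ],
)

```text
time_s: 20.65
eef_pos: [458.3, -148.1, 186.2]
eef_rot: [0.298, -3.127, -0.001]
force: [1.1, 0.4, -1.7]
opening: 0.129
grip_force: 40.0
```

```bash
python3 f.py; python3 -c "
from h import *
print(manip.sense()['eef_rot'])"
```

```text
[ 458.6  -148.2   186.06] [ 0.05  0.08 -1.09]
[ 2.99246330e-01 -3.12714505e+00 -4.98149896e-04]
```

Request:
jog_arm(
  commands=[
    {"jaw": 255, "offset": [0, -0.5, -30], "roll": 0},
    {"jaw": 255, "offset": [0, -0.5, -50], "roll": 0},
    {"jaw": 255, "offset": [0, -0.5, -60], "roll": 0},
    {"jaw": 255, "offset": [0, -0.5, -68], "roll": 0},
    {"jaw": 255, "offset": [0, -0.5, -76], "roll": 0},
    {"jaw": 255, "offset": [0, -0.5, -80], "roll": 0},
    {"jaw": 255, "offset": [0, -0.5, -80], "roll": 0},
  ],
)

```text
time_s: 21.55
eef_pos: [458.5, -149.6, 105.9]
eef_rot: [0.297, -3.127, -0.0]
force: [0.6, 0.1, -0.6]
opening: 0.127
grip_force: 40.0
```

Request:
jog_arm(
  commands=[
    {"jaw": 255, "offset": [0, 0, -8], "roll": 0},
    {"jaw": 255, "offset": [0, 0, -16], "roll": 0},
    {"jaw": 255, "offset": [0, 0, -24], "roll": 0},
    {"jaw": 255, "offset": [0, 0, -28], "roll": 0},
    {"jaw": 255, "offset": [0, 0, -29.5], "roll": 0},
    {"jaw": 255, "offset": [0, 0, -29.5], "roll": 0},
  ],
)

```text
time_s: 22.15
eef_pos: [458.4, -149.6, 76.3]
eef_rot: [0.297, -3.127, -0.0]
force: [-0.0, 0.3, -0.7]
opening: 0.13
grip_force: 40.0
```

Request:
jog_arm(
  commands=[
    {"jaw": 0, "offset": [0, 0.5, -0.5], "roll": 0},
    {"jaw": 0, "offset": [0, 0.5, -0.5], "roll": 0},
    {"jaw": 0, "offset": [0, 0.5, -0.5], "roll": 0},
    {"jaw": 0, "offset": [0, 0.5, -0.5], "roll": 0},
    {"jaw": 0, "offset": [0, 0.5, -0.5], "roll": 0},
    {"jaw": 0, "offset": [0, 0.5, -0.5], "roll": 0},
    {"jaw": 0, "offset": [0, 0.5, 50], "roll": 0},
    {"jaw": 0, "offset": [0, 0.5, 100], "roll": 0},
    {"jaw": 0, "offset": [0, 0.5, 170], "roll": 0},
    {"jaw": 0, "offset": [-60, 150, 170], "roll": -0.19},
    {"jaw": 0, "offset": [-60, 150, 170], "roll": -0.19},
    {"jaw": 0, "offset": [-60, 150, 170], "roll": -0.19},
  ],
)

```text
time_s: 23.35
eef_pos: [403.4, -12.4, 245.2]
eef_rot: [0.006, 3.14, 0.001]
force: [-0.1, -0.0, -0.4]
opening: 0.997
grip_force: 0.0
```

Request:
jog_arm(
  commands=[
    {"jaw": 0, "offset": [0, 40, 0], "roll": 0},
    {"jaw": 0, "offset": [0, 40, 0], "roll": 0},
    {"jaw": 0, "offset": [0, 40, 0], "roll": 0},
    {"jaw": 0, "offset": [0, 40, 0], "roll": 0},
  ],
)

```text
time_s: 23.75
eef_pos: [404.2, 25.7, 244.5]
eef_rot: [-0.002, -3.141, 0.001]
force: [0.0, -0.5, -0.1]
opening: 0.998
grip_force: 0.0
```

```bash
python3 look.py wE drum,bar_tip,ball_end,key,key_stand; python3 - <<'E'
from h import *
import pickle
np.set_printoptions(precision=2,suppress=True)
C=pickle.load(open('wE.pkl','rb'))
D=C['D']
for k in('drum','bar_tip','ball_end'):
  if D[k]:print(k,onz(C,np.array(D[k][0]['location']),58))
print('proj',proj(C,[[502,81.6,58],[458.6,-149,5],[458.6,-149,132]]))
r=manip.regions_of('wrist','drum')
for d in r[:2]:print(d['confidence'],d['rect'],d['region'].sum())
if r:np.save('drumreg.npy',r[0]['region'])
for n in('scene','top'):
  manip.capture(n)
  for k in('key','drum','bar_tip'):print(n,k,[(np.round(d['location'],1).tolist(),round(d['confidence'],2)) for d in manip.spot_point(n,k)][:3])
E
```

```text
cam [326.5  26.2 414.8] fwd [ 0.3  0.  -1. ] [404.3  25.5 244.4] [-0.  -3.1  0. ]
drum [([294.9, 239.7], 0.92)]
bar_tip [([226.4, 224.5], 0.87)]
ball_end [([509.4, 239.4], 0.17)]
key [([128.0, 203.8], 0.75)]
key_stand [([129.1, 200.8], 0.83), ([295.9, 240.8], 0.42), ([225.3, 228.5], 0.24)]
drum [491.75  80.55  58.  ]
bar_tip [470.88  -6.25  58.  ]
ball_end [491.86 355.34  58.  ]
proj [[295.41 247.03]
 [128.24 202.3 ]
 [ 79.31 240.82]]
0.62 [226.4, 216.2, 329.3, 263.5] 2839
scene key [([327.8, 262.6], 0.8), ([327.8, 244.7], 0.78), ([304.2, 283.3], 0.76)]
scene drum [([243.9, 212.5], 0.69), ([252.0, 229.6], 0.56)]
scene bar_tip [([261.5, 231.0], 0.44)]
top key [([320.9, 188.8], 0.8), ([332.0, 205.3], 0.67), ([173.4, 157.9], 0.55)]
top drum [([262.9, 221.2], 0.76)]
top bar_tip [([297.0, 227.8], 0.37)]
```

Key stands in its stand again (origin seen at (128,204), predicted (128,202)). Now the drum: centre about (491.5, 81.5), axis yaw −0.21.

Request:
jog_arm(
  commands=[
    {"jaw": 0, "offset": [87, 56, -40], "roll": -1.78},
    {"jaw": 0, "offset": [87, 56, -40], "roll": -1.78},
    {"jaw": 0, "offset": [87, 56, -40], "roll": -1.78},
    {"jaw": 0, "offset": [87, 56, -40], "roll": -1.78},
    {"jaw": 0, "offset": [87, 56, -40], "roll": -1.78},
    {"jaw": 0, "offset": [87, 56, -40], "roll": -1.78},
    {"jaw": 0, "offset": [87, 56, -40], "roll": -1.78},
    {"jaw": 0, "offset": [87, 56, -40], "roll": -1.78},
    {"jaw": 0, "offset": [87, 56, -40], "roll": -1.78},
    {"jaw": 0, "offset": [87, 56, -60], "roll": -1.78},
    {"jaw": 0, "offset": [87, 56, -80], "roll": -1.78},
    {"jaw": 0, "offset": [87, 56, -80], "roll": -1.78},
  ],
)

```text
time_s: 25.7
eef_pos: [489.2, 82.3, 162.1]
eef_rot: [-2.445, -1.968, 0.007]
force: [-0.0, 0.2, -0.4]
opening: 0.999
grip_force: 0.0
```

```bash
python3 - <<'E'
from h import *
np.set_printoptions(precision=2,suppress=True)
s=manip.sense();m=R.from_rotvec(s['eef_rot']).as_matrix();print(s['eef_pos'],'tool y',m[:,1],np.arctan2(-m[0,1],m[1,1]),s['qpos'])
c=cap('wrist')
for k in('drum','bar_tip','ball_end'):
  for d in manip.spot_point('wrist',k)[:2]:print(k,d['confidence'],np.array(d['location']),onz(c,np.array(d['location']),58))
for r in manip.regions_of('wrist','drum')[:1]:
  print(r['rect'],r['confidence']);q=r['region'];
  ys,xs=np.nonzero(q);P=np.array([onz(c,p,58)[:2] for p in zip(xs[::5],ys[::5])]);mu=P.mean(0);u,sv,v=np.linalg.svd(P-mu,full_matrices=False);print(mu,v[0],sv)
top=cap('top')
for r in manip.regions_of('top','tray')[:1]:
  q=r['region'].astype(np.uint8);h=cv2.convexHull(cv2.findNonZero(q))[:,0];W=np.array([onz(top,p,34)[:2] for p in h],np.float32)
  print('tray',r['rect'],cv2.minAreaRect(W))
sc=cap('scene')
for r in manip.regions_of('scene','tray')[:1]:print('tray scene',r['rect'],r['confidence'])
E
```

```text
[489.25  82.3  162.08] tool y [ 0.98 -0.21 -0.01] -1.7862338435537577 [ 0.14  0.24  1.82 -0.    1.09  0.36]
drum 0.66 [257.2 190.2] [493.11  82.41  58.  ]
[230.0, 137.5, 285.9, 265.9] 0.7
[491.9   77.63] [-0.19 -0.98] [1034.56  439.87]
tray [133.6, 181.2, 185.8, 254.3] ((519.2098999023438, 401.7275695800781), (147.7864990234375, 217.11538696289062), 85.88871002197266)
tray scene [141.8, 160.3, 220.2, 195.8] 0.72
```

Request:
jog_arm(
  commands=[
    {"jaw": 0, "offset": [1, -0.5, -40], "roll": 0},
    {"jaw": 0, "offset": [1, -0.5, -70], "roll": 0},
    {"jaw": 0, "offset": [1, -0.5, -95], "roll": 0},
    {"jaw": 0, "offset": [1, -0.5, -110], "roll": 0},
    {"jaw": 0, "offset": [1, -0.5, -122], "roll": 0},
    {"jaw": 0, "offset": [1, -0.5, -122], "roll": 0},
  ],
  grip_force=10,
)

```text
time_s: 26.75
eef_pos: [491.9, 81.9, 45.0]
eef_rot: [2.442, 1.977, 0.0]
force: [-8.6, -0.6, 19.3]
opening: 0.992
grip_force: 9.5
```

Request:
jog_arm(
  commands=[
    {"jaw": 255, "offset": [0, 0, 0], "roll": 0},
    {"jaw": 255, "offset": [0, 0, 0], "roll": 0},
    {"jaw": 255, "offset": [0, 0, 0], "roll": 0},
    {"jaw": 255, "offset": [0, 0, 0], "roll": 0},
    {"jaw": 255, "offset": [0, 0, 0], "roll": 0},
    {"jaw": 255, "offset": [0, 0, 0], "roll": 0},
    {"jaw": 255, "offset": [0, 0, 0], "roll": 0},
    {"jaw": 255, "offset": [0, 0, 0], "roll": 0},
  ],
)

```text
time_s: 27.55
eef_pos: [491.8, 81.9, 42.3]
eef_rot: [-2.442, -1.976, 0.001]
force: [1.1, -0.5, -1.3]
opening: 0.529
grip_force: 9.9
```

Request:
jog_arm(
  commands=[
    {"jaw": 255, "offset": [0, 0, 0], "roll": 0},
    {"jaw": 255, "offset": [0, 0, 0], "roll": 0},
    {"jaw": 255, "offset": [0, 0, 1], "roll": 0},
    {"jaw": 255, "offset": [0, 0, 1], "roll": 0},
  ],
  grip_force=30,
)

```text
time_s: 27.95
eef_pos: [491.7, 82.0, 43.4]
eef_rot: [-2.442, -1.976, 0.001]
force: [0.5, -0.3, -3.8]
opening: 0.52
grip_force: 29.8
```

Request:
jog_arm(
  commands=[
    {"jaw": 255, "offset": [-0.4, -2, 0], "roll": 0},
    {"jaw": 255, "offset": [-1, -5, 0], "roll": 0},
    {"jaw": 255, "offset": [-2, -9, 0], "roll": 0},
    {"jaw": 255, "offset": [-2.8, -13, 0], "roll": 0},
    {"jaw": 255, "offset": [-3.6, -17, 0], "roll": 0},
    {"jaw": 255, "offset": [-4.6, -21.5, 0], "roll": 0},
    {"jaw": 255, "offset": [-4.6, -21.5, 0], "roll": 0},
  ],
)

```text
time_s: 28.65
eef_pos: [487.3, 59.9, 43.6]
eef_rot: [2.443, 1.975, -0.0]
force: [0.3, 0.8, -2.3]
opening: 0.522
grip_force: 29.8
```

Request:
jog_arm(
  commands=[
    {"jaw": 255, "offset": [0, 0, 3], "roll": 0},
    {"jaw": 255, "offset": [0, 0, 8], "roll": 0},
    {"jaw": 255, "offset": [0, 0, 20], "roll": 0},
    {"jaw": 255, "offset": [0, 0, 45], "roll": 0},
    {"jaw": 255, "offset": [0, 0, 75], "roll": 0},
    {"jaw": 255, "offset": [0, 0, 100], "roll": 0},
    {"jaw": 255, "offset": [0, 0, 120], "roll": 0},
    {"jaw": 255, "offset": [0, 0, 120], "roll": 0},
  ],
)

```text
time_s: 29.45
eef_pos: [489.6, 60.9, 166.8]
eef_rot: [2.439, 1.974, 0.01]
force: [-0.0, -0.3, -3.3]
opening: 0.52
grip_force: 29.8
```

```bash
python3 f.py; python3 - <<'E'
from h import *
c=cap('wrist')
for n in('wrist','scene'):
  manip.capture(n)
  for k in('drum','bar_tip'):print(n,k,[(np.round(d['location'],1).tolist(),round(d['confidence'],2)) for d in manip.spot_point(n,k)][:2])
print(manip.sense()['torque'])
E
```

```text
[486.46  60.44 162.33] [-0.12 -0.45 -3.91]
wrist drum [([250.8, 248.4], 0.75)]
wrist bar_tip []
scene drum [([247.7, 173.1], 0.91), ([304.4, 283.9], 0.41)]
scene bar_tip [([249.8, 228.2], 0.72), ([272.6, 194.7], 0.41)]
[-0.08502357  0.05973912 -0.04196419]
```

Request:
jog_arm(
  commands=[
    {"jaw": 255, "offset": [1, 30, 0], "roll": 0.14},
    {"jaw": 255, "offset": [3, 60, 0], "roll": 0.28},
    {"jaw": 255, "offset": [4, 90, 0], "roll": 0.42},
    {"jaw": 255, "offset": [6, 120, 0], "roll": 0.56},
    {"jaw": 255, "offset": [8, 150, 0], "roll": 0.7},
    {"jaw": 255, "offset": [9, 180, 0], "roll": 0.84},
    {"jaw": 255, "offset": [10, 210, 0], "roll": 0.98},
    {"jaw": 255, "offset": [11, 240, 0], "roll": 1.12},
    {"jaw": 255, "offset": [12, 270, 0], "roll": 1.26},
    {"jaw": 255, "offset": [13, 300, 0], "roll": 1.4},
    {"jaw": 255, "offset": [14, 330, 0], "roll": 1.54},
    {"jaw": 255, "offset": [15.5, 343.5, 0], "roll": 1.68},
  ],
)

```text
time_s: 31.2
eef_pos: [502.8, 406.7, 163.0]
eef_rot: [-0.146, -3.138, -0.002]
force: [-0.2, -0.9, -3.5]
opening: 0.523
grip_force: 29.8
```

Request:
jog_arm(
  commands=[
    {"jaw": 255, "offset": [0, 0, 0], "roll": 0.04},
    {"jaw": 255, "offset": [0, 0, -20], "roll": 0.04},
    {"jaw": 255, "offset": [0, 0, -40], "roll": 0.04},
    {"jaw": 255, "offset": [0, 0, -60], "roll": 0.04},
    {"jaw": 255, "offset": [0, 0, -80], "roll": 0.04},
    {"jaw": 255, "offset": [0, 0, -80], "roll": 0.04},
  ],
)

```text
time_s: 31.8
eef_pos: [501.1, 402.5, 80.1]
eef_rot: [-0.095, -3.134, 0.007]
force: [-1.1, 1.0, -2.9]
opening: 0.519
grip_force: 29.8
```

```bash
python3 f.py; python3 - <<'E'
from h import *
np.set_printoptions(precision=2,suppress=True)
s=manip.sense();m=R.from_rotvec(s['eef_rot']).as_matrix();print(s['eef_pos'],'tool y',m[:,1])
c=cap('wrist');S=cap('scene');T=cap('top')
f=lambda i,w,h:cv2.resize(i,(w,h),interpolation=cv2.INTER_CUBIC)
u=proj(S,[510,404,30])[0].astype(int)
for C,n in((c,'wrist'),(S,'scene'),(T,'top')):
  for d in manip.spot_point(n,'tray')[:1]:print(n,d['location'],d['confidence'],onz(C,np.array(d['location']),0))
cv2.imwrite('pics/p1.png',np.hstack([f(c['frame'],400,300),f(S['frame'][u[1]-60:u[1]+60,u[0]-80:u[0]+80],400,300)])[...,::-1])
E
```

```text
[503.82 404.61  84.9 ] [-0.3   0.09 -2.52]
[503.82 404.61  84.9 ] tool y [0.06 1.   0.  ]
scene [184.0, 180.8] 0.65 [518.71 407.83   0.  ]
top [159.6, 217.4] 0.64 [518.2  404.78   0.  ]
```

View pics/p1.png

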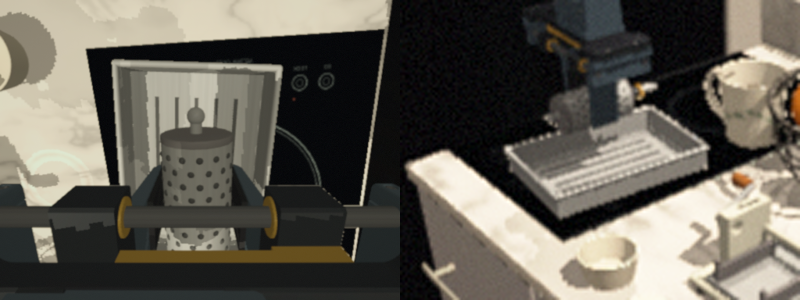

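Wrist view: drum (197,185) with its ball end toward the robot, over the middle of the tray; it will fit inside the rims. Lowering.

Request:
jog_arm(
  commands=[
    {"jaw": 255, "offset": [0, 0, -20], "roll": 0},
    {"jaw": 255, "offset": [0, 0, -35], "roll": 0},
    {"jaw": 255, "offset": [0, 0, -48], "roll": 0},
    {"jaw": 255, "offset": [0, 0, -56], "roll": 0},
    {"jaw": 255, "offset": [0, 0, -62], "roll": 0},
    {"jaw": 255, "offset": [0, 0, -62], "roll": 0},
    {"jaw": 255, "offset": [0, 0, -62], "roll": 0},
  ],
)

```text
time_s: 33.0
eef_pos: [503.4, 404.2, 22.0]
eef_rot: [0.095, 3.139, 0.001]
force: [-0.6, 0.1, -3.4]
opening: 0.524
grip_force: 29.8
```

Request:
jog_arm(
  commands=[
    {"jaw": 255, "offset": [0, 0, -1.5], "roll": 0},
    {"jaw": 255, "offset": [0, 0, -3], "roll": 0},
    {"jaw": 255, "offset": [0, 0, -4.5], "roll": 0},
    {"jaw": 255, "offset": [0, 0, -6], "roll": 0},
    {"jaw": 255, "offset": [0, 0, -6], "roll": 0},
  ],
)

```text
time_s: 33.5
eef_pos: [503.2, 404.1, 17.5]
eef_rot: [0.095, 3.139, 0.001]
force: [-3.0, -2.4, 6.3]
opening: 0.52
grip_force: 29.8
```

Request:
jog_arm(
  commands=[
    {"jaw": 255, "offset": [0, 0, -1], "roll": 0},
    {"jaw": 255, "offset": [0, 0, -2], "roll": 0},
    {"jaw": 255, "offset": [0, 0, -2], "roll": 0},
  ],
)

```text
time_s: 33.8
eef_pos: [503.2, 404.2, 17.4]
eef_rot: [0.095, 3.139, 0.002]
force: [-5.9, -3.8, 16.4]
opening: 0.525
grip_force: 29.8
```

Request:
jog_arm(
  commands=[
    {"jaw": 255, "offset": [0, 0, 2], "roll": 0},
    {"jaw": 255, "offset": [0, 0, 2.4], "roll": 0},
    {"jaw": 255, "offset": [0, 0, 2.4], "roll": 0},
  ],
  grip_force=5,
)

```text
time_s: 34.1
eef_pos: [503.6, 404.5, 17.1]
eef_rot: [0.095, 3.139, 0.002]
force: [-1.3, 0.1, 5.9]
opening: 0.525
grip_force: 5.0
```

Request:
jog_arm(
  commands=[
    {"jaw": 110, "offset": [0, 0, 0], "roll": 0},
    {"jaw": 100, "offset": [0, 0, 0], "roll": 0},
    {"jaw": 90, "offset": [0, 0, 0], "roll": 0},
    {"jaw": 75, "offset": [0, 0, 0], "roll": 0},
    {"jaw": 70, "offset": [0, 0, 0], "roll": 0},
    {"jaw": 70, "offset": [0, 0, 0], "roll": 0},
  ],
)

```text
time_s: 34.7
eef_pos: [503.0, 404.0, 15.9]
eef_rot: [-0.096, -3.14, 0.0]
force: [0.1, -0.3, -0.1]
opening: 0.724
grip_force: 0.0
```

Request:
jog_arm(
  commands=[
    {"jaw": 70, "offset": [0, 0, 5], "roll": 0},
    {"jaw": 70, "offset": [0, 0, 15], "roll": 0},
    {"jaw": 70, "offset": [0, 0, 35], "roll": 0},
    {"jaw": 70, "offset": [0, 0, 60], "roll": 0},
    {"jaw": 70, "offset": [0, 0, 100], "roll": 0},
    {"jaw": 70, "offset": [0, 0, 150], "roll": 0},
    {"jaw": 70, "offset": [0, 0, 200], "roll": 0},
    {"jaw": 70, "offset": [-60, 0, 220], "roll": 0},
    {"jaw": 70, "offset": [-60, 0, 220], "roll": 0},
    {"jaw": 70, "offset": [-60, 0, 220], "roll": 0},
  ],
)

```text
time_s: 35.7
eef_pos: [441.7, 404.2, 238.1]
eef_rot: [0.093, 3.138, 0.003]
force: [0.8, 0.8, -0.8]
opening: 0.723
grip_force: 0.0
```

```bash
python3 - <<'E'
from h import *
np.set_printoptions(precision=1,suppress=True)
C={n:cap(n) for n in('wrist','top','scene')}
o={}
for n in C:
  for k in('drum','bar_tip','ball_end','tray','key'):
    l=manip.spot_point(n,k)[:2];print(n,k,[(np.round(d['location']).tolist(),round(d['confidence'],2),onz(C[n],np.array(d['location']),5 if k in('tray','key') else 32)[:2]) for d in l])
T0=__import__('pickle').load(open('c0.pkl','rb'))
d=np.abs(T0['top']['frame'].astype(int)-C['top']['frame']).max(2)>60
n,l,st,ce=cv2.connectedComponentsWithStats(d.astype(np.uint8))
for i in range(1,n):
  if st[i][4]>15:print('changed top',st[i],ce[i])
E
```

```text
wrist drum [([258.0, 216.0], 0.55, array([505.1, 408.6]))]
wrist bar_tip []
wrist ball_end [([254.0, 167.0], 0.87, array([439.5, 408.2]))]
wrist tray []
wrist key []
top drum [([158.0, 219.0], 0.94, array([510.6, 403.2]))]
top bar_tip [([160.0, 191.0], 0.48, array([598.2, 395.9]))]
top ball_end [([335.0, 235.0], 0.75, array([ 457.9, -141.2])), ([157.0, 240.0], 0.61, array([448.4, 404.2]))]
top tray [([162.0, 219.0], 0.81, array([514.2, 395.7])), ([339.0, 238.0], 0.49, array([ 447.8, -159.9]))]
top key [([322.0, 192.0], 0.62, array([ 594.2, -110. ])), ([332.0, 203.0], 0.61, array([ 557., -140.]))]
scene drum [([179.0, 172.0], 0.88, array([508.9, 414.3])), ([160.0, 180.0], 0.6, array([437.6, 410.3]))]
scene bar_tip [([202.0, 166.0], 0.56, array([587.9, 400.9]))]
scene ball_end [([247.0, 227.0], 0.64, array([479.7,  57.8])), ([288.0, 186.0], 0.46, array([705.7, 129.2]))]
scene tray [([182.0, 182.0], 0.9, array([503.4, 395.3]))]
scene key [([328.0, 246.0], 0.83, array([ 603.1, -108.5])), ([306.0, 282.0], 0.6, array([ 467. , -151.1]))]
changed top [ 273  177   53   74 1226] [304.8 213.8]

[... 267 characters left out ...]
 5   9  35] [244.1 229.2]
changed top [232 228   7   7  32] [235.5 231.4]
changed top [149 282  21  17 187] [158.6 289.8]
changed top [ 90 284  86  78 938] [128. 326.]
changed top [161 301  16   8  74] [169.5 304.4]
changed top [160 324  45  25 483] [181.2 334.6]
changed top [   2  345  105   39 2311] [ 57.7 369.2]
changed top [159 346  45  21 672] [176.8 356.8]
changed top [259 361  14   4  19] [265.6 362.2]
changed top [124 363  10  21  45] [128.2 372.2]
changed top [242 363  13  18 132] [248.7 371.3]
changed top [204 366  23  11 151] [215.  371.5]
changed top [304 368  12  10  39] [309.6 374. ]
changed top [313 368  13  16  60] [319.9 375.8]
changed top [159 376  58   8 413] [185.6 379.8]
```

```bash
python3 -c "
from bench import manip
print(manip.job_done())"
```

```text
the job is handed in; nothing more can be done
None
```

The job is handed in (no verdict came back): the collar was pressed in at about 5–6 N and the bar's end swung clear, the key is back in its stand, and the drum lies in the tray. The two larger look-alike keys, upright at the start, were already lying flat in the wrist camera's first pictures, before the arm came near, and I left them.

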